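Check a ring core with a field probe on an indexing stand

ROBOT

A 6-joint arm with a two-finger parallel gripper is mounted at the origin on a cart in front of the work surface, level with it; the furniture and walls round the work are solid. World frame = base frame: x ahead of the robot, y to its left, z up, the work surface at z = 0. Lengths are in mm, angles in rad, forces in N, time in s.
With the tool pointing down it reaches from about 400 to 925 mm from the base axis. Payload 12.5 kg.
Tool frame: the origin (TCP) lies midway between the tips of the shut fingers; the grasp point (between the pads) lies 19 mm behind it; z points along the fingers, y is the line along which they close (so a half turn about z gives the same grasp; the last joint's range is limited). The gripper opens to 95 mm and grips with 3 to 60 N. Pads are 20 mm wide; open, the fingers measure 119 mm over their backs; the gripper's body (75 mm by 180 mm) begins 59 mm behind the grasp point.
Start: joints at [1.144, 0.491, 1.559, -0, 1.092, -0.106], TCP at [197.062, 593.139, 214.661] pointing down, gripper open.
Joint ranges: [-3.1, 3.1], [-0.84, 2.19], [0.05, 2.79], [-1.13, 4.28], [0.06, 2.93], [-2.69, 2.69]. Speed limits (rad/s): [2.22, 2.22, 2.79, 3.14, 3.14, 3.14].

INTERFACE

Orientations are given as [roll, pitch, yaw] about the fixed x, y, z axes, in that order (R = Rz(yaw) Ry(pitch) Rx(roll)).
In Python, from cell import state, read_camera, camera_info, env gives the robot as it stands.
- The arm moves only by the tool move_arm, never from a script. Its argument "commands" is a list of rows, each a list of 3 entries, a list of its own where there are three numbers: the shift along the world's x, y, z in cm, then the turn, a rotation vector about the world's x, y, z in degrees, then the opening, from 0 (shut) to 1 (fully open). A call has 1 to 10 rows; each row shifts and turns the commanded pose from where the row before left it; what a row does not reach is not made up. A row lasts 1/10 s, in which the tool goes at most 50 mm and 8.59 degrees, less where a joint would pass 70% of its speed; a pose out of reach is approached as far as the arm can. A call with a gripper value outside its range is refused whole. The fingers move at their own pace and stop on an object; the grip force is fixed at half the most. Time passes only in rows, so rows that do not move let the fingers close. It gives the time, the measured TCP pose, the force, the opening and the grip force at its end, in the units of the state.
- state(): the state, without advancing time (a new reading comes with each control period).
- read_camera(name): name is "scene" or "side" or "wrist"; returns the picture (480x640x3 uint8, blue, green, red); there is no depth.
- camera_info(name): a dict with "K" (3x3 intrinsics, pixels), "k1" (the pictures are not rectified: a ray, as slopes to the right and down, at radius r is drawn at 1 + k1 r^2 times it, then the intrinsics apply), "cam_to_world" (4x4, takes a point from camera to world coordinates). Camera axes: x right, y down, z forward; pixel columns grow to the right and rows downward; lengths in mm; the calibration is good to about 2 mm. A picture is of the moment at which its call begins: read the wrist's pose just before it. camera_info takes no time and is no camera call; for the wrist camera it gives the pose at the moment of the call.
- env.job_done(): hands the job in; it is judged then, once.
The state is a dict: "t": time; "joints": joint angles; "qvel": joint speeds; "tau": joint torques, N m; "eef_pos": TCP position; "tcp_rot": TCP orientation; "ft_force": force on the tool from outside, world axes, zero at the start; "moment": the same for the moment, N m; "opening": opening from 0.0 (shut) to 1.0 (fully open); "grip_force": force on a finger pad.
Only numpy, scipy, OpenCV 4.12 (cv2) and the standard library are available. Lean on these libraries where they do the work, as an engineer would, in place of code of your own. Each camera call takes 0.05 s, during which the arm holds its last target. There are 200 camera calls.

TASK

The yellow ring core on the indexing stand is next for its residual-field check: lift the red sprung plunger, turn the table until the yellow core stands under the hole of the black guide arm, and let the plunger drop fully home in its index hole. Then take the orange field probe from its holder and lower its stem, upright, through the guide hole into the yellow core until the tip is half-way down the core's bore, touching neither guide nor core. Finish while holding it there in the gripper, still and centred in the bore; leave all the cores in their nests and the other things where they lie.

Things in the scene. Friction and masses are not known exactly. Their poses are not given: they have to be found in the camera images.
- stand: indexing stand, fixed to the bench: round grey base 252 mm across, 18 mm high. Origin at the centre of its underside, on the turning axis; z up; its x axis points from the turning axis to the guide arm; the plunger starts on its -x side. The black guide arm (80 x 46 x 12 mm, underside 76 mm above the bench) stands on a post 103 to 125 mm from the axis; its screws reach 92 mm high
- table_centre (a point): centre of the aluminium turntable's top, 36 mm above the bench, on the turning axis; table 194 mm across, a 48 mm hub 14 mm high in its middle. Five nests lie 70 mm from the axis: at the start at 0 (under the guide arm, empty), +-36 and +-72 degrees from the stand's +x. The five index holes of the base lie 114 mm from the axis, at 0, +-36, +-72 degrees from the stand's -x
- guide_hole (a point): centre of the round guide hole in the black arm, at the arm's upper face, 88 mm above the bench and 70 mm from the turning axis; hole 18 mm in diameter, 12 mm deep, brass rim 1.6 mm higher; the core to be checked belongs right below
- turntable (a joint): turning angle of the table, rad, 0 at the start, positive counterclockwise seen from above; stops at +-1.36. It turns with light friction once the plunger is lifted; index positions at every 0.628 rad (36 degrees): 0, +-0.628, +-1.257. A nest moves with the table by this angle
- plunger (a joint): lift of the plunger, m: 0 fully home in an index hole (table locked), 0.014 at its upper stop. The pin (8 mm, round tip, hole 9.5 mm) is clear of the hole from 0.010 on. A spring pushes it down with 6 N at home, 9.5 N at the top. Let go within about 3 mm of a hole it snaps in, else it rides on the base
- knob (a point): middle of the red plunger knob: round, 22 mm in diameter, from 14 mm below to 12 mm above this point, on a 16 mm sleeve; 71 mm above the bench when home, 114 mm from the turning axis. It rides on the turntable's lug (top 36 mm above the bench). Grip it across from above, lift, and carry it round the axis; it does not spin on the table but can slip round in the grip
- core_yellow: yellow ring core, 38 mm outside, bore 20 mm, 22 mm high, lying flat and loose in a nest between four low pins; origin at the centre of its underside, z along the bore
- core_green: green ring core, same size and origin, in another nest
- core_blue: blue ring core, same size and origin, in another nest
- core_grey: grey ring core, same size and origin, in another nest
- probe: field probe of 100 g: round steel stem 8 mm in diameter and 85 mm long below a square orange handle 26 x 26 mm and 100 mm high (85 to 185 mm above the tip), black ends. Origin at the stem's tip, z up along the stem, x and y square to the handle's faces. It stands upright in the holder, the handle's foot on the tube's rim
- probe_tip (a point): the end of the probe's stem, on its axis (same point as the probe's origin)
- holder: fixed probe holder: round foot 80 mm across, 12 mm high, with an upright tube 26 mm outside, 13 mm inside, rim 100 mm above the bench; origin at the centre of its underside. The stem goes 85 mm deep into the tube, so lift the probe straight up by 90 mm or more
- chassis_corner (a point): on the bench top at the near left corner of the big fixed chassis, a solid frame 0.5 m high that reaches from here away from the robot (+x) and to the right (-y), right of the stand's far half; the white capacitors on its rack stand out towards the robot farther right. Do not carry things straight across this corner: swing round in front of it
- multimeter: orange and black multimeter 150 x 74 x 44 mm lying flat to the left behind the stand; origin under its centre; leave it
- tape: roll of black tape, 69 mm across and 20 mm high, lying flat right of the stand; origin under its centre; leave it
- solder_spool: spool of solder wire, 52 mm across and 42 mm high, near the right front; origin on its underside; leave it
Mind the look-alikes: they are no part of the job. There is more than one size of the probe; the job needs the largest.

How it is judged (in metres and radians):
On the way, in this order (a step that is already met when the one before it is completed fails the run):
1. the plunger is lifted clear of its hole (value of joint plunger above 0.009 m), for 0.1 s.
2. the yellow core stands under the guide hole and the plunger has dropped home (horizontal distance between core_yellow and guide_hole below 0.004 m and value of joint plunger below 0.002 m), for 0.3 s.
3. the probe is lifted out of its holder (z of probe_tip in the frame of holder above 0.085 m and contact force between the fingers and probe above 1 N), for 0.2 s.
4. the stem is through the guide hole (z of probe_tip in the frame of guide_hole below -0.014 m and horizontal distance between probe_tip and guide_hole below 0.006 m), for 0.1 s.
At the end, for the whole second after the job is handed in: Probe held by the fingers only, still, upright within 0.06 rad, its tip within 3.5 mm of the yellow core's axis and 5 to 17 mm above the core's underside; yellow core within 4 mm of the guide hole's axis, plunger home (under 2 mm); all cores flat in their nests (all of step 2 and horizontal distance between probe_tip and core_yellow below 0.0035 m and z of probe_tip in the frame of core_yellow between 0.005 and 0.017 m and angle between probe's own z axis and vertical below 0.06 rad and linear speed of probe below 0.01 m/s and contact force between the fingers and probe above 1 N and contact force between probe and stand below 0.3 N and contact force between probe and holder below 0.3 N and contact force between probe and core_yellow below 0.3 N and contact force between probe and core_green below 0.3 N and contact force between probe and core_blue below 0.3 N and contact force between probe and core_grey below 0.3 N and not (angle between any of core_yellow, core_green, core_blue, core_grey's own z axis and vertical above 0.15 rad or not (z of core_yellow in the frame of stand below 0.04 m) or z of any of core_yellow, core_green, core_blue, core_grey in the frame of stand below 0.032 m or not (z of core_green in the frame of stand below 0.04 m) or not (z of core_blue in the frame of stand below 0.04 m) or not (z of core_grey in the frame of stand below 0.04 m))); the arm keeps its last pose, push and grip.
It fails at once if the probe touches the stand, its guide arm or a core (contact force between probe and stand above 0.5 N or contact force between probe and core_yellow above 0.5 N or contact force between probe and core_green above 0.5 N or contact force between probe and core_blue above 0.5 N or contact force between probe and core_grey above 0.5 N).
It fails at once if a core is tipped or lifted out of its nest (angle between any of core_yellow, core_green, core_blue, core_grey's own z axis and vertical above 0.15 rad or not (z of core_yellow in the frame of stand below 0.04 m) or z of any of core_yellow, core_green, core_blue, core_grey in the frame of stand below 0.032 m or not (z of core_green in the frame of stand below 0.04 m) or not (z of core_blue in the frame of stand below 0.04 m) or not (z of core_grey in the frame of stand below 0.04 m)).
It fails at once if the multimeter, tape or solder spool is moved by more than 15 mm (distance of any of multimeter, tape, solder_spool from where it was at the start of the episode above 0.015 m).
It also fails if it takes over 72 s, if anything falls off the work surface, if the arm or the gripper's body presses on something with over 40 N, if the wrist force passes 120 N, or if a joint passes its speed limit or range.

## Working session

There is one attempt and no reset: what is moved stays moved. The work goes in short steps, Python scripts to look and compute and a tool call to move; the robot and the scene stay as the last step left them, time stands still between calls to the robot, and variables do not carry over. Pictures are saved under pics/ and viewed, at most 10 in all, crops included, and the job is handed in when it is done.

Besides the shell and the picture viewer there is one more tool, called after "Call:" by a JSON object that holds its "name" and its "arguments". move_arm: Moves the arm, as the interface text tells. Its arguments: {"type":"object","properties":{"commands":{"type":"array"}},"required":["commands"]}

```bash
mkdir -p pics; ls; python3 - <<'E'
from cell import *
import cv2,numpy as np
print(state())
for n in ["scene","side"]:
    i=camera_info(n);print(n,i["K"],i["k1"],np.round(i["cam_to_world"],3).tolist())
    cv2.imwrite(f"pics/{n}0.png",read_camera(n))
E
```

```text
pics
{'t': 0.0, 'joints': array([ 1.14444089e+00,  4.91563365e-01,  1.55948217e+00, -1.25036441e-05,
        1.09171431e+00, -1.05578897e-01]), 'qvel': array([-0.00039245, -0.00072347,  0.00027765,  0.00017747, -0.00030268,
        0.00097634]), 'tau': array([ 2.65406896e-03, -6.12656379e+01, -2.58181947e+01,  6.92912028e-02,
        4.82244138e-02, -1.30177409e-04]), 'eef_pos': array([196.92356848, 592.88754503, 214.04812634]), 'tcp_rot': array([-3.14043080e+00, -1.11973674e-04,  2.82082182e+00]), 'ft_force': array([-0.00227938, -0.49597559, -0.01016067]), 'moment': array([ 0.01628521,  0.03434809, -0.00693464]), 'grip_force': 0.0, 'opening': 0.9984206218845159}
scene [[522.31569148   0.         320.85467712]
 [  0.         522.31569148 240.1237851 ]
 [  0.           0.           1.        ]] -0.06564769818509322 [[0.619, -0.591, 0.518, -131.326], [-0.786, -0.475, 0.397, -553.664], [0.011, -0.653, -0.758, 1072.92], [0.0, 0.0, 0.0, 1.0]]
side [[437.73410285   0.         321.20549165]
 [  0.         437.73410285 243.70454939]
 [  0.           0.           1.        ]] -0.11052577720745202 [[0.902, -0.143, 0.408, 103.461], [-0.432, -0.346, 0.833, -1003.185], [0.022, -0.927, -0.374, 519.183], [0.0, 0.0, 0.0, 1.0]]
```

View pics/scene0.png

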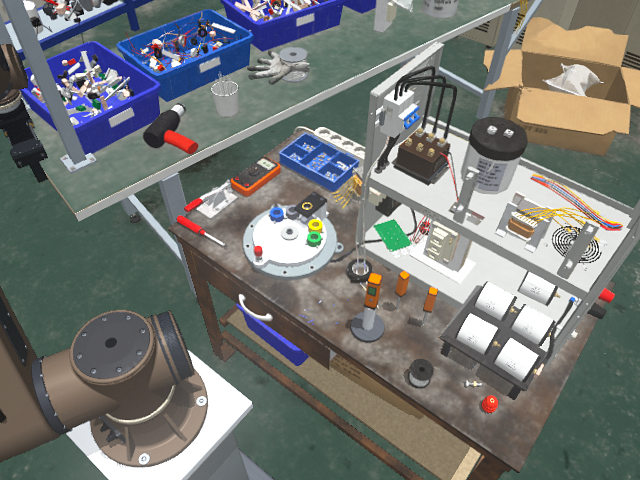

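View pics/side0.png

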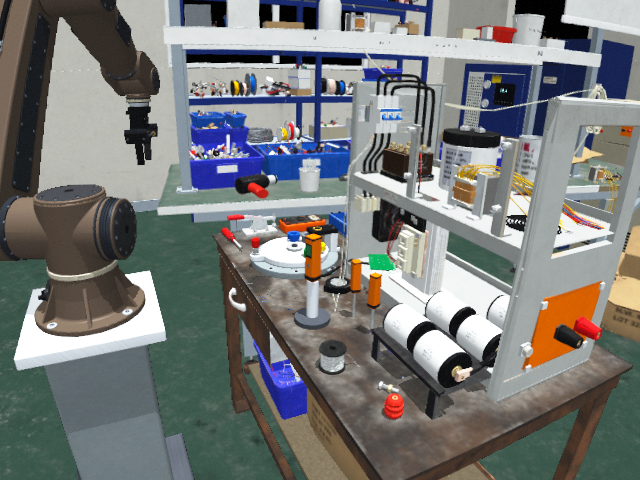

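The scene view shows the stand near (290,240) and the red knob at (258,251), with blue (277,214), yellow (315,226) and green (314,239) cores. The guide arm is at about (312,205).

Probe candidates:
- Large orange probe in the tube holder at (373,290). I choose this one, as the largest and in the holder with the round foot.
- Smaller probes at (403,283) and (431,298).

Knob candidates:
- Red knob on the stand at (258,251). I choose this one.
- Red ball at (490,404) and red screwdriver handle at (190,222), neither part of the job.

Next I check the choice in close crops.

```bash
python3 - <<'E'
import cv2
a=cv2.imread("pics/scene0.png")
cv2.imwrite("pics/c1.png",cv2.resize(a[185:345,235:445],(788,600),interpolation=cv2.INTER_CUBIC)) # 3.75
b=cv2.imread("pics/side0.png")
cv2.imwrite("pics/c2.png",cv2.resize(b[220:340,230:390],(800,600),interpolation=cv2.INTER_CUBIC)) # 5
E
```

```text
(no output)
```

View pics/c1.png

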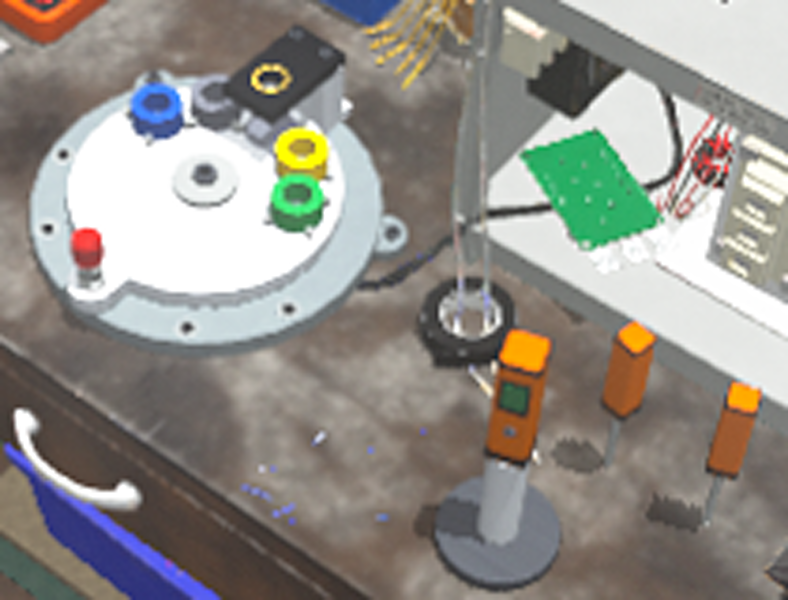

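View pics/c2.png

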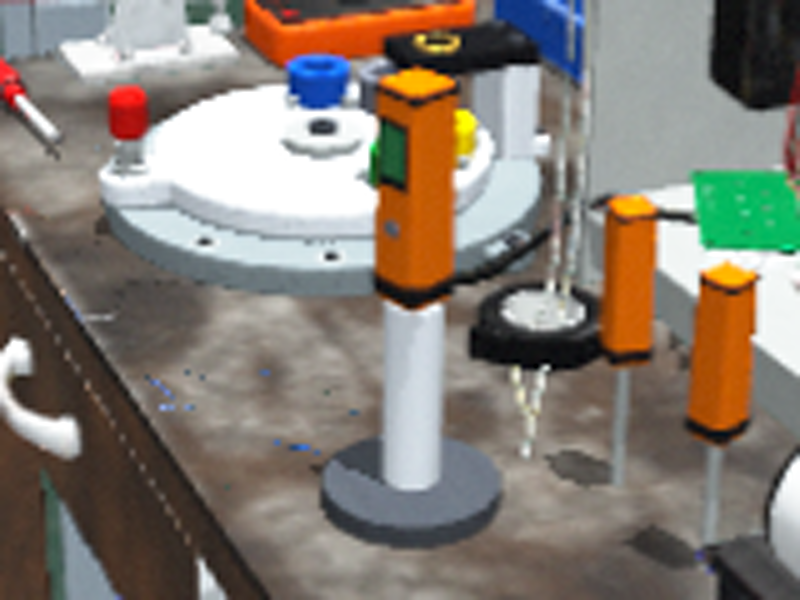

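The crops confirm the choice: the large probe (green display) sits in the round-foot holder, and two smaller probes stand behind it. In crop 1 the guide rim is at (270,78), the hub at (205,174), the knob top at (88,234), yellow at (302,149) and the probe top at (525,347).

```bash
cat > h.py <<'E'
from cell import *
import numpy as np, cv2
def ray(info,uv):
    K=np.array(info["K"]);k=info["k1"]
    p=cv2.undistortPoints(np.array([[uv]],float),K,np.array([k,0,0,0.]))[0,0]
    T=np.array(info["cam_to_world"]);return T[:3,3],T[:3,:3]@np.array([p[0],p[1],1])
def onz(info,uv,z):
    o,d=ray(info,uv);return (o+d*(z-o[2])/d[2])[:2]
def proj(info,P):
    T=np.linalg.inv(np.array(info["cam_to_world"]));q=T@np.append(P,1);s=q[:2]/q[2]
    s=s*(1+info["k1"]*(s@s));K=np.array(info["K"]);return K[:2,:2]@s+K[:2,2]
E
python3 - <<'E'
from h import *
s=camera_info("scene");f=camera_info("side")
P={}
for n,u,v,z in [("hub",205,174,50),("guide",270,78,89.6),("knob",88,234,83),("yel",302,149,58),("grn",298,190,58),("blu",157,98,58),("gry",213,92,58),("probe",525,347,200),("foot",497,532,12),("tape",468,310,20)]:
    P[n]=onz(s,(235+u/3.752,185+v/3.75),z);print(n,P[n].round(1))
for n,u,v,z in [("hub",322,127,50),("guide",437,42,89.6),("knob",128,92,83),("blu",318,65,58),("probe",418,82,200),("foot",412,487,12)]:
    print("side",n,onz(f,(230+u/5,220+v/5),z).round(1))
for a,b in [("hub","guide"),("knob","hub"),("hub","yel"),("hub","grn"),("hub","blu"),("hub","gry")]:
    d=P[b]-P[a];print(a,b,np.hypot(*d).round(1),np.degrees(np.arctan2(d[1],d[0])).round(1))
E
```

```text
hub [540.6  64.9]
guide [611.9  64.1]
knob [430.4  70.7]
yel [595.8  22.4]
grn [564.2   0.6]
blu [569.3 134.4]
gry [599.1 106.9]
probe [ 455.3 -247.6]
foot [ 451.1 -249.8]
tape [ 577.9 -136.4]
side hub [539.4  58.6]
side guide [612.5  63.1]
side knob [430.1  71. ]
side blu [566.9 132. ]
side probe [ 454.3 -251. ]
side foot [ 452.6 -255.5]
hub guide 71.3 -0.7
knob hub 110.3 -3.0
hub yel 69.7 -37.6
hub grn 68.5 -69.8
hub blu 75.2 67.5
hub gry 72.0 35.7
```

Call:
{"name": "move_arm", "arguments": {"commands": [[[1.95, -4.35, 0], [0, 0, 1.5], 0.6], [[1.95, -4.35, 0], [0, 0, 1.5], 0.6], [[1.95, -4.35, 0], [0, 0, 1.5], 0.6], [[1.95, -4.35, 0], [0, 0, 1.5], 0.6], [[1.95, -4.35, 0], [0, 0, 1.5], 0.6], [[1.95, -4.35, 0], [0, 0, 1.5], 0.6], [[1.95, -4.35, 0], [0, 0, 1.5], 0.6], [[1.95, -4.35, 0], [0, 0, 1.5], 0.6], [[1.95, -4.35, 0], [0, 0, 1.5], 0.6], [[1.95, -4.35, 0], [0, 0, 1.5], 0.6]]}}

```text
t: 1.1
eef_pos: [392.4, 156.3, 214.7]
tcp_rot: [3.141, 0.0, 3.084]
ft_force: [0.9, -0.0, 0.8]
opening: 0.601
grip_force: 0.0
```

Call:
{"name": "move_arm", "arguments": {"commands": [[[1.95, -4.35, 0], [0, 0, 1.5], 0.6], [[1.95, -4.35, 0], [0, 0, 1.5], 0.6], [[0, 0, 0], [0, 0, 0], 0.6]]}}

```text
t: 1.4
eef_pos: [432.9, 67.0, 214.5]
tcp_rot: [-3.141, 0.001, 3.131]
ft_force: [-0.5, 0.6, 0.2]
opening: 0.596
grip_force: 0.0
```

```bash
python3 - <<'E'
from h import *
i=camera_info("wrist");print(np.round(i["cam_to_world"],3).tolist(),i["K"][0][0],i["k1"])
im=read_camera("wrist");cv2.imwrite("pics/w0.png",im);s=state();print(s["joints"],s["eef_pos"],s["tcp_rot"])
for n,P in dict(hub=(542,65,50),guide=(612,64,89.6),knob=(430,71,83),yel=(596,22,58)).items(): print(n,proj(i,P).round())
E
```

```text
[[0.01, 0.955, 0.298, 347.449], [1.0, -0.01, -0.003, 68.538], [-0.0, 0.298, -0.955, 385.57], [0.0, 0.0, 0.0, 1.0]] 421.3102539630118 -0.011528704282536481
[ 7.02526899e-03  2.24620277e-01  1.99435599e+00  7.94273646e-05
  9.23031605e-01 -1.55254630e+00] [431.73652912  68.95196132 214.39855338] [ 3.14153692e+00 -4.16308905e-04  3.13031997e+00]
hub [311. 334.]
guide [311. 430.]
knob [318. 223.]
yel [265. 391.]
```

View pics/w0.png

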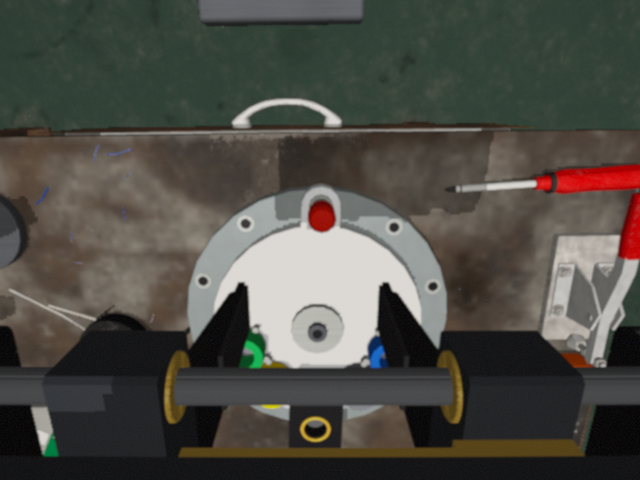

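The wrist view shows the knob top at (321,214), hub at (317,331), guide rim at (315,430) and index holes at (245,223), (394,227), (203,281) and (432,286).

```bash
python3 - <<'E'
from h import *
from scipy.optimize import least_squares
i=camera_info("wrist");print(state()["eef_pos"])
for n,u,v,z in [("hub",317,330,50),("guide",315,429.5,89.6),("knob",321,215,83),("h1",245.5,223,18),("h2",394,227,18),("h3",203,281,18),("h4",432,286.5,18)]: print(n,onz(i,(u,v),z).round(1))
s=camera_info("scene");f=camera_info("side")
obs={}
W=[(317,331),(315,429.5),(245.5,223),(394,227),(203,281),(432,286.5)]
S=[(205,174),(270,78),(187,328),(47,229),(289,309),(63,154)]
S=[(235+u/3.752,185+v/3.75) for u,v in S]
def pts(p):
    c,sn=np.cos(p[2]),np.sin(p[2])
    L=[(0,0,50),(70,0,89.6)]+[(114*np.cos(a),114*np.sin(a),18) for a in np.radians([216,144,252,108])]
    return [(p[0]+c*x-sn*y,p[1]+sn*x+c*y,z) for x,y,z in L]
def fit(lst):
    fn=lambda p:np.concatenate([proj(I,q)-o for I,O in lst for q,o in zip(pts(p),O)])
    r=least_squares(fn,[542,65,0]);return r.x.round(3),np.abs(r.fun).max().round(2)
print(fit([(i,W)]),fit([(s,S)]),fit([(i,W),(s,S)]))
E
```

```text
[431.73652912  68.95196132 214.39855338]
hub [536.8  72.1]
guide [610.5  69.4]
knob [422.6  75.6]
h1 [445.6   8.5]
h2 [450.8 142.9]
h3 [501.9 -34.9]
h4 [509.9 181.7]
(array([ 5.40199e+02,  7.21060e+01, -3.80000e-02]), np.float64(2.37)) (array([ 5.42254e+02,  6.67120e+01, -3.70000e-02]), np.float64(0.69)) (array([ 5.40543e+02,  7.16030e+01, -3.80000e-02]), np.float64(2.71))
```

Call:
{"name": "move_arm", "arguments": {"commands": [[[0, 0, 0], [0, 0, 0], 0.6], [[0, 0, 0], [0, 0, 0], 0.6], [[0, 0, 0], [0, 0, 0], 0.6], [[0, 0, 0], [0, 0, 0], 0.6]]}}

```text
t: 1.85
eef_pos: [430.8, 72.0, 214.7]
tcp_rot: [3.141, 0.0, 3.137]
ft_force: [-0.3, -0.4, -0.8]
opening: 0.602
grip_force: 0.0
```

```bash
python3 - <<'E'
from h import *
i=camera_info("wrist");print(state()["eef_pos"],state()["tcp_rot"],np.round(i["cam_to_world"],3)[:3,3])
im=read_camera("wrist");print(np.round(camera_info("wrist")["cam_to_world"],3)[:3,3])
a=cv2.imread("pics/w0.png")
for (u,v) in [(317,331),(315,430),(245,223),(394,227),(203,281),(432,286),(321,214)]:
    t=a[v-9:v+10,u-9:u+10];r=cv2.matchTemplate(im[v-20:v+21,u-20:u+21],t,cv2.TM_CCOEFF_NORMED);m=cv2.minMaxLoc(r);print((u,v),np.array(m[3])-11,round(m[1],2))
E
```

```text
[430.78847693  72.01905166 214.71571173] [3.14149364e+00 9.54419723e-05 3.13666924e+00] [345.393  72.935 385.816]
[345.455  72.81  385.813]
(317, 331) [-6  2] 0.99
(315, 430) [-7  2] 1.0
(245, 223) [-6  2] 0.99
(394, 227) [-6  3] 0.99
(203, 281) [-6  2] 0.98
(432, 286) [-6  3] 0.99
(321, 214) [-7  3] 0.95
```

```bash
python3 - <<'E'
from h import *
from scipy.optimize import least_squares
i=camera_info("wrist")
W=np.array([(317,331),(315,429.5),(245.5,223),(394,227),(203,281),(432,286.5)])+[-6.2,2.3]
s=camera_info("scene");S=[(205,174),(270,78),(187,328),(47,229),(289,309),(63,154)]
S=[(235+u/3.752,185+v/3.75) for u,v in S]
def pts(p):
    c,sn=np.cos(p[2]),np.sin(p[2])
    L=[(0,0,50),(70,0,89.6)]+[(114*np.cos(a),114*np.sin(a),18) for a in np.radians([216,144,252,108])]
    return [(p[0]+c*x-sn*y,p[1]+sn*x+c*y,z) for x,y,z in L]
def fit(lst):
    fn=lambda p:np.concatenate([proj(I,q)-o for I,O in lst for q,o in zip(pts(p),O)])
    r=least_squares(fn,[542,65,0]);return r.x.round(3),r.fun.reshape(-1,2).round(1).tolist()
print(fit([(i,W)]));print(fit([(s,S)]))
x=fit([(i,W)])[0];print(onz(i,(314.5,218),83), x[:2]-114*np.array([np.cos(x[2]),np.sin(x[2])]))
print(state()["joints"])
E
```

```text
(array([ 5.41823e+02,  7.00890e+01, -3.10000e-02]), [[-0.0, 2.3], [-0.3, -0.6], [0.3, 0.1], [-0.6, -0.1], [0.5, -0.9], [0.1, -0.9]])
(array([ 5.42254e+02,  6.67120e+01, -3.70000e-02]), [[-0.1, -0.7], [0.1, -0.1], [-0.0, 0.2], [0.0, 0.0], [-0.1, 0.2], [0.1, 0.3]])
[424.06482891  73.71114023] [427.87777261  73.622434  ]
[ 1.38050385e-02  2.23363424e-01  1.99504374e+00  1.31866304e-04
  9.23054080e-01 -1.55189203e+00]
```

Call:
{"name": "move_arm", "arguments": {"commands": [[[-0.25, 0, -4], [0, 0, -1], 0.6], [[0, 0, -4], [0, 0, -1], 0.6], [[0, 0, -4], [0, 0, 0], 0.6], [[0, 0, -2], [0, 0, 0], 0.6], [[0, 0, -1.2], [0, 0, 0], 0.6], [[0, 0, -1], [0, 0, 0], 0.6], [[0, 0, 0], [0, 0, 0], 0.6], [[0, 0, 0], [0, 0, 0], 0.6]]}}

```text
t: 2.7
eef_pos: [428.7, 71.3, 53.0]
tcp_rot: [3.141, 0.0, 3.1]
ft_force: [0.4, 0.5, 0.5]
opening: 0.598
grip_force: 0.0
```

```bash
python3 - <<'E'
from h import *
i=camera_info("wrist");cv2.imwrite("pics/w1.png",cv2.resize(read_camera("wrist")[100:400,120:520],(800,600)));s=state();print(s["eef_pos"],s["ft_force"],s["tcp_rot"])
cv2.imwrite("pics/w1f.png",read_camera("scene"))
E
```

```text
[428.87274454  71.26258513  53.23351519] [-0.89995429 -0.17059184 -0.64946004] [3.14146699e+00 9.62421800e-04 3.10031201e+00]
```

View pics/w1.png

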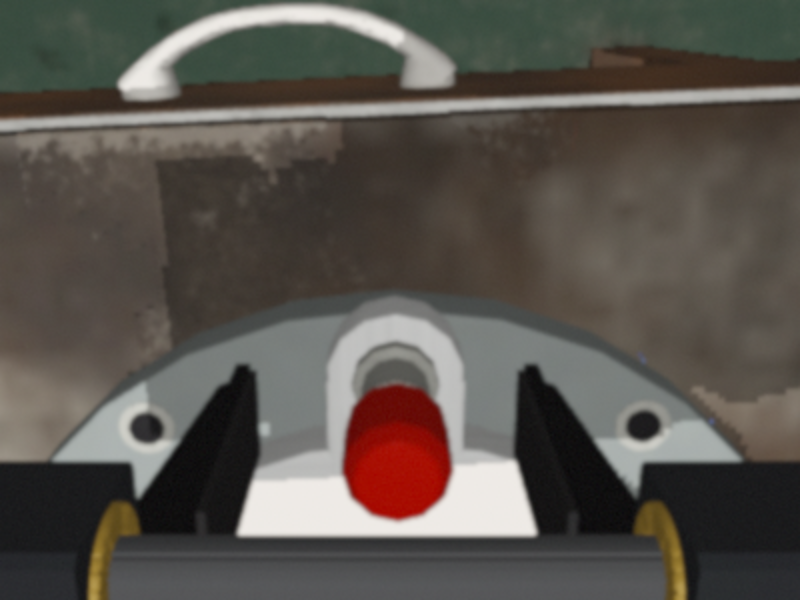

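The close view shows the knob between the open fingers, its top centred at about (398,468) in the crop and the finger inner edges at 258 and 517.

```bash
python3 - <<'E'
from h import *
i=camera_info("wrist")
print(state()["eef_pos"],np.round(i["cam_to_world"],3)[:3,3])
for c in [(398,466)]: print(onz(i,(120+c[0]/2,100+c[1]/2),83))
for c in [(148,427),(643,425)]: print(onz(i,(120+c[0]/2,100+c[1]/2),18))
print(onz(i,(120+258/2,100+370/2),53),onz(i,(120+517/2,100+370/2),53),proj(i,state()["eef_pos"]))
E
```

```text
[428.92741254  71.21942766  53.33742468] [343.393  75.227 224.317]
[425.17874944  74.23359426]
[448.0945705    6.26040148]
[453.02379074 140.8149739 ]
[417.39366392  44.01463726] [419.7378847  101.14831532] [311.65173146 306.70914734]
```

Call:
{"name": "move_arm", "arguments": {"commands": [[[0, 0.16, -0.1], [0, 0, 0], 0.45], [[0, 0, 0], [0, 0, 0], 0.25], [[0, 0, 0], [0, 0, 0], 0.2], [[0, 0, 0], [0, 0, 0], 0.1], [[0, 0, 0], [0, 0, 0], 0.1], [[0, 0, 0], [0, 0, 0], 0.0], [[0, 0, 0], [0, 0, 0], 0.0]]}}

```text
t: 3.5
eef_pos: [428.6, 72.7, 51.7]
tcp_rot: [3.141, 0.0, 3.1]
ft_force: [-0.7, 0.4, 2.2]
opening: 0.223
grip_force: 30.0
```

Call:
{"name": "move_arm", "arguments": {"commands": [[[0, 0, 0.4], [0, 0, 0], 0.0], [[0, 0, 0.4], [0, 0, 0], 0.0], [[0, 0, 0.4], [0, 0, 0], 0.0], [[0, 0, 0], [0, 0, 0], 0.0], [[0, 0, 0], [0, 0, 0], 0.0]]}}

```text
t: 4.0
eef_pos: [428.5, 72.7, 63.7]
tcp_rot: [3.141, 0.0, 3.1]
ft_force: [2.2, 0.3, -8.9]
opening: 0.222
grip_force: 30.0
```

```bash
python3 - <<'E'
from h import *
C=np.array([542.3,69.0]);k=np.array([428.6,72.7]);d=k-C;print(np.hypot(*d))
a0=np.arctan2(d[1],d[0]);p=k
for j in range(1,11):
    a=a0+np.radians(3.6*j);q=C+114*np.array([np.cos(a),np.sin(a)]);print(j,((q-p)/10).round(2));p=q
E
```

```text
113.7601863570906
1 [-0.02 -0.72]
2 [ 0.04 -0.71]
3 [ 0.09 -0.71]
4 [ 0.13 -0.7 ]
5 [ 0.18 -0.69]
6 [ 0.22 -0.68]
7 [ 0.26 -0.67]
8 [ 0.3  -0.65]
9 [ 0.34 -0.63]
10 [ 0.38 -0.61]
```

Lift confirmed: -8.9 N of spring force. Now I carry the knob round by 36°, watching the force.

Call:
{"name": "move_arm", "arguments": {"commands": [[[0.0, -0.72, 0], [0, 0, 3.6], 0.0], [[0.04, -0.71, 0], [0, 0, 3.6], 0.0], [[0.09, -0.71, 0], [0, 0, 3.6], 0.0], [[0.13, -0.7, 0], [0, 0, 3.6], 0.0], [[0.18, -0.69, 0], [0, 0, 3.6], 0.0], [[0, 0, 0], [0, 0, 0], 0.0]]}}

```text
t: 4.6
eef_pos: [433.1, 36.9, 63.5]
tcp_rot: [3.142, -0.0, -2.869]
ft_force: [2.3, 1.2, -10.0]
opening: 0.218
grip_force: 30.0
```

Call:
{"name": "move_arm", "arguments": {"commands": [[[0.22, -0.68, 0], [0, 0, 3.6], 0.0], [[0.26, -0.67, 0], [0, 0, 3.6], 0.0], [[0.3, -0.65, 0], [0, 0, 3.6], 0.0], [[0.34, -0.63, 0], [0, 0, 3.6], 0.0], [[0.38, -0.61, 0], [0, 0, 3.6], 0.0], [[0, 0, 0], [0, 0, 0], 0.0], [[0, 0, 0], [0, 0, 0], 0.0]]}}

```text
t: 5.3
eef_pos: [447.9, 5.3, 63.6]
tcp_rot: [3.141, 0.0, -2.558]
ft_force: [2.7, 1.9, -9.5]
opening: 0.224
grip_force: 30.0
```

Call:
{"name": "move_arm", "arguments": {"commands": [[[0, 0, -0.3], [0, 0, 0], 0.0], [[0, 0, -0.3], [0, 0, 0], 0.0], [[0, 0, -0.3], [0, 0, 0], 0.0], [[0, 0, -0.3], [0, 0, 0], 0.0], [[0, 0, 0], [0, 0, 0], 0.0], [[0, 0, 0], [0, 0, 0], 0.0]]}}

```text
t: 5.9
eef_pos: [448.1, 5.0, 51.7]
tcp_rot: [-3.141, 0.0, -2.555]
ft_force: [2.1, 1.3, -1.9]
opening: 0.219
grip_force: 30.0
```

Call:
{"name": "move_arm", "arguments": {"commands": [[[0, 0, 0], [0, 0, 0], 0.3], [[0, 0, 0], [0, 0, 0], 0.5], [[0, 0, 0], [0, 0, 0], 0.6], [[0, 0, 0], [0, 0, 0], 0.6], [[0, 0, 4], [0, 0, 0], 0.6], [[0, 0, 4], [0, 0, 0], 0.6], [[-0.2, 0, 4], [0, 0, -8], 0.6], [[-0.2, 0, 4], [0, 0, -8], 0.6], [[0, 0, 0], [0, 0, 0], 0.6], [[0, 0, 0], [0, 0, 0], 0.6]]}}

```text
t: 6.9
eef_pos: [443.9, 5.0, 212.1]
tcp_rot: [-3.141, 0.002, -2.833]
ft_force: [-0.3, -0.9, -0.8]
opening: 0.597
grip_force: 0.0
```

```bash
python3 - <<'E'
from h import *
i=camera_info("side");b=read_camera("side");a=read_camera("scene")
x=cv2.resize(a[195:285,235:345],(550,450),interpolation=cv2.INTER_CUBIC) # x5
y=cv2.resize(b[210:300,245:294],(245,450),interpolation=cv2.INTER_CUBIC)
cv2.imwrite("pics/m.png",np.hstack([x,y]));print(state()["eef_pos"])
C=np.array([542.3,68.5]);s=camera_info("scene")
for h in(0,12):
  for z in (83,57):
    P=(*(C+114*np.array([np.cos(np.pi-.034+.628),np.sin(np.pi-.034+.628)])),z+h)
    print(h,z,"scene",(proj(s,P)-[235,195])*5,"side",(proj(i,P)-[245,210])*5+[550,0])
E
```

```text
[443.42866034   5.09254292 210.67852626]
0 83 scene [241.44559162 305.60402955] side [674.19574489 179.91515013]
0 57 scene [243.72798767 338.6777879 ] side [675.27599804 225.51067947]
12 83 scene [240.36946538 289.98945967] side [673.69940581 158.60675232]
12 57 scene [242.68282674 323.53993403] side [674.77664069 204.56368615]
```

View pics/m.png

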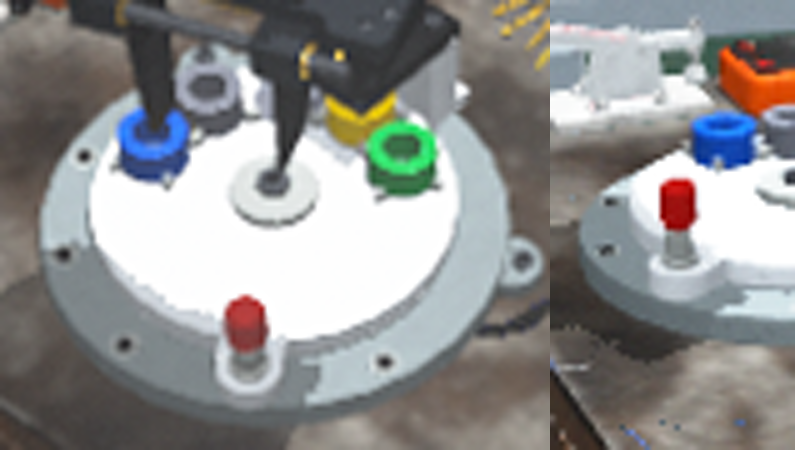

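The knob top is at (246,303) in the scene crop and (678,182) in the side crop. Both match the home height, and yellow is under the guide arm. Next, the probe.

Call:
{"name": "move_arm", "arguments": {"commands": [[[0, 0, 4.5], [0, 0, 0], 0.6], [[0, -2, 4], [0, 0, 0], 0.6], [[0, -4.5, 0], [0, 0, -6], 0.6], [[0, -4.5, 0], [0, 0, -6], 0.6], [[0, -4.5, 0], [0, 0, -6], 0.6], [[0, -4.5, 0], [0, 0, 0], 0.6], [[0, -4.5, 0], [0, 0, 0], 0.6], [[0, 0, 0], [0, 0, 0], 0.6], [[0, 0, 0], [0, 0, 0], 0.6], [[0, 0, 0], [0, 0, 0], 0.6]]}}

```text
t: 8.0
eef_pos: [443.8, -239.1, 295.7]
tcp_rot: [3.14, -0.002, 3.136]
ft_force: [0.1, 1.3, -0.1]
opening: 0.599
grip_force: 0.0
```

Call:
{"name": "move_arm", "arguments": {"commands": [[[0, 0, 0], [0, 0, 0], 0.6], [[0, 0, 0], [0, 0, 0], 0.6], [[0, 0, 0], [0, 0, 0], 0.6]]}}

```text
t: 8.3
eef_pos: [444.1, -239.3, 296.8]
tcp_rot: [-3.141, 0.0, 3.136]
ft_force: [0.4, -0.1, 0.0]
opening: 0.596
grip_force: 0.0
```

```bash
python3 - <<'E'
from h import *
i=camera_info("wrist");im=read_camera("wrist");cv2.imwrite("pics/w3.png",im);s=state();print(s["eef_pos"],s["tcp_rot"],s["joints"],proj(i,(455,-250,200)))
E
```

```text
[ 444.08146494 -239.44566177  296.81091456] [-3.14150965e+00  2.43294126e-04  3.13586958e+00] [-6.25541369e-01  2.36774366e-01  1.73043901e+00  7.99747194e-05
  1.17413303e+00 -2.19064550e+00] [296.25986304 256.44228334]
```

View pics/w3.png

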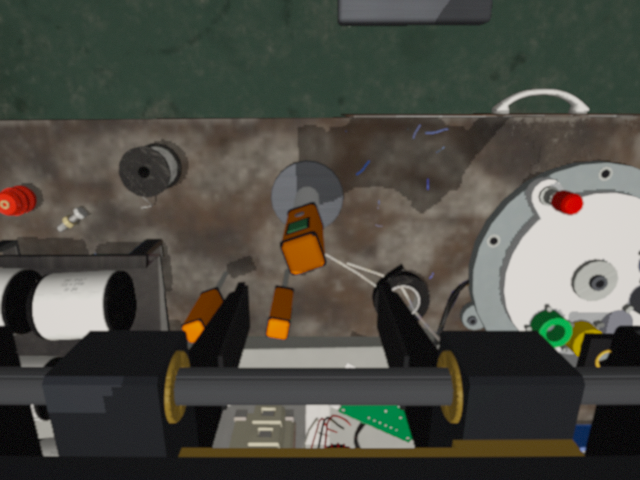

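The wrist view shows the probe handle top at about (304,254), turned somewhat, with the small probes at (205,315) and (280,315). I extract the top face corners numerically.

```bash
python3 - <<'E'
from h import *
i=camera_info("wrist");im=cv2.imread("pics/w3.png")
sub=im[225:285,270:340];hsv=cv2.cvtColor(sub,cv2.COLOR_BGR2HSV)
for v0 in (190,210,225):
    m=((hsv[...,2]>=v0)&(hsv[...,0]<25)&(hsv[...,1]>120)).astype(np.uint8)
    c=max(cv2.findContours(m,0,2)[0],key=cv2.contourArea)[:,0]+[270,225]
    w=np.array([onz(i,p,200) for p in c],np.float32);r=cv2.minAreaRect(w);print(v0,cv2.contourArea(w),r)
print(onz(i,(307.5,194),12))
cv2.imwrite("pics/w3c.png",cv2.resize(im[150:300,250:360],(586,800)[::1],interpolation=cv2.INTER_CUBIC)[:600])
E
```

```text
190 1.001841587945819 ((465.8920593261719, -250.5124969482422), (2.7324886322021484, 0.7334077954292297), 89.70500946044922)Traceback (most recent call last):
  File "<stdin>", line 6, in <module>
ValueError: max() iterable argument is empty
```

```bash
python3 - <<'E'
from h import *
i=camera_info("wrist");im=cv2.imread("pics/w3.png")
sub=im[225:285,270:340];hsv=cv2.cvtColor(sub,cv2.COLOR_BGR2HSV)
print(hsv[29,34],hsv[8,34],hsv[::5,34,2])
for v0 in (130,145,155,165,175):
    m=((hsv[...,2]>=v0)&(hsv[...,0]<25)&(hsv[...,1]>120)).astype(np.uint8)
    cs=cv2.findContours(m,0,2)[0]
    c=max(cs,key=cv2.contourArea)[:,0]+[270,225]
    w=np.array([onz(i,p,200) for p in c],np.float32);print(v0,cv2.contourArea(w),cv2.minAreaRect(w))
print(onz(i,(307.5,194),12))
E
```

```text
[ 16 255 171] [ 12 215  64] [ 65  97  81 169 173 172 170 169 168 156  93 107]
130 512.5242693449836 ((453.83233642578125, -245.68670654296875), (24.181259155273438, 23.482439041137695), 18.41585922241211)
145 480.4507736808155 ((453.7557373046875, -245.79896545410156), (23.462791442871094, 22.880142211914062), 18.59808349609375)
155 443.7009927621111 ((454.04888916015625, -245.70399475097656), (22.793912887573242, 22.069671630859375), 18.574831008911133)
165 371.81883264519274 ((454.4756164550781, -245.93264770507812), (21.409421920776367, 21.704402923583984), 19.692005157470703)
175 4.5104149577673525 ((466.25933837890625, -250.51075744628906), (4.106009483337402, 1.4678781032562256), 89.7054214477539)
[ 449.86241928 -244.79710561]
```

Call:
{"name": "move_arm", "arguments": {"commands": [[[0.5, -0.4, 0], [0, 0, -8], 0.6], [[0.52, -0.37, 0], [0, 0, -8], 0.6], [[0, 0, 0], [0, 0, -8], 0.6], [[0, 0, 0], [0, 0, -8], 0.6], [[0, 0, 0], [0, 0, -8], 0.6], [[0, 0, 0], [0, 0, -8], 0.6], [[0, 0, 0], [0, 0, -8], 0.6], [[0, 0, 0], [0, 0, -8], 0.6], [[0, 0, 0], [0, 0, -7.2], 0.6], [[0, 0, 0], [0, 0, 0], 0.6]]}}

```text
t: 9.35
eef_pos: [454.2, -247.5, 296.8]
tcp_rot: [3.141, 0.0, 1.891]
ft_force: [-0.0, -0.3, -0.3]
opening: 0.599
grip_force: 0.0
```

Call:
{"name": "move_arm", "arguments": {"commands": [[[0, 0, -4], [0, 0, 0], 0.6], [[0, 0, -3.5], [0, 0, 0], 0.6], [[0, 0, 0], [0, 0, 0], 0.6], [[0, 0, 0], [0, 0, 0], 0.6], [[0, 0, 0], [0, 0, 0], 0.6], [[0, 0, 0], [0, 0, 0], 0.6]]}}

```text
t: 9.95
eef_pos: [454.7, -248.0, 223.2]
tcp_rot: [3.14, 0.002, 1.893]
ft_force: [0.7, 0.9, 0.2]
opening: 0.602
grip_force: 0.0
```

```bash
python3 - <<'E'
from h import *
i=camera_info("wrist");im=read_camera("wrist");cv2.imwrite("pics/w4.png",im);s=state();print(s["eef_pos"],s["tcp_rot"],s["joints"],proj(i,(454,-247,200)),proj(i,s["eef_pos"]))
hsv=cv2.cvtColor(im,cv2.COLOR_BGR2HSV)
print(hsv[::20,300:341:20,2].T)
for v0 in (130,150):
    m=((hsv[...,2]>=v0)&(hsv[...,0]<25)&(hsv[...,1]>150)).astype(np.uint8)
    for c in cv2.findContours(m,0,2)[0]:
        if cv2.contourArea(c)>400:
            w=np.array([onz(i,p,200) for p in c[:,0]],np.float32);print(v0,cv2.boundingRect(c),cv2.contourArea(w),cv2.minAreaRect(w))
E
```

```text
[ 454.57749172 -247.91818688  223.00187955] [3.14016220e+00 1.81820485e-03 1.89285794e+00] [-6.26963725e-01  3.28801287e-01  1.80928183e+00  1.23121140e-04
  1.00119842e+00 -9.49092919e-01] [313.4205529  283.36418924] [314.07516071 306.12227311]
[[140 163 114 111 115 107 154  87  89 103 143 147 148 208 217 255 118 118
  140  90 112  94  87  37]
 [104 107 106  98 101 110 106  96 102 100 152 147 148 208 217 255 106 110
  109  90 111  20  20  41]
 [102 116  97  87 112 103  93 119  87 158 159 154 152  83  82 102 111 131
  156  90 111  21  17  40]]
130 (414, 301, 33, 31) 186.552128365729 ((516.0303344726562, -245.49163818359375), (14.862327575683594, 14.552831649780273), 78.36235809326172)
130 (395, 267, 48, 44) 210.99812702578492 ((504.18072509765625, -234.79083251953125), (14.495476722717285, 28.58816146850586), 53.39879608154297)
130 (290, 258, 49, 46) 567.9046174816322 ((453.85906982421875, -245.63815307617188), (24.271656036376953, 24.304914474487305), 18.484617233276367)
130 (291, 214, 47, 40) 367.8223262671381 ((446.0511779785156, -222.356689453125), (22.4669189453125, 19.611217498779297), 18.485315322875977)
150 (414, 301, 33, 31) 180.9028509533964 ((516.1288452148438, -245.50372314453125), (14.436030387878418, 14.354954719543457), 78.36235809326172)
150 (290, 258, 49, 46) 559.7269443685655 ((453.76507568359375, -245.66860961914062), (24.071876525878906, 24.30492401123047), 18.478548049926758)
```

View pics/w4.png

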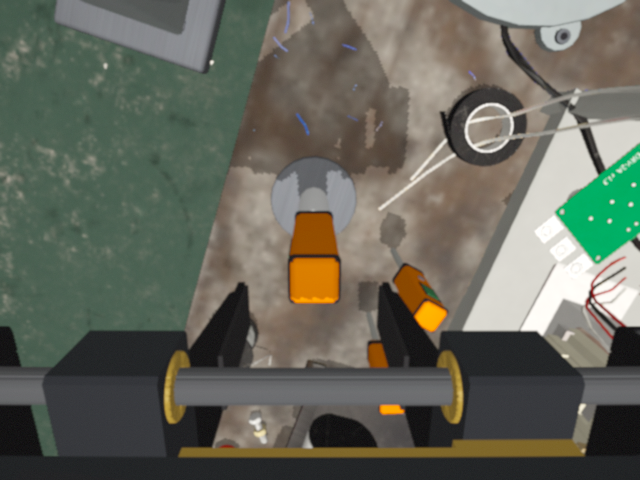

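The handle top is at (314,281), aligned with the fingers and centred between them. I check the neighbouring small probe's clearance before going down.

```bash
python3 - <<'E'
from h import *
s=camera_info("scene");f=camera_info("side");i=camera_info("wrist")
for u,v in [(612,460),(708,520)]: print(onz(s,(235+u/3.752,185+v/3.75),0))
for u,v in [(617,485),(712,545)]: print(onz(f,(230+u/5,220+v/5),0))
for z in(90,110,130,150): print(z,onz(i,(431,317),z),onz(s,(235+634/3.752,185+338/3.75),z),onz(f,(230+632/5,220+203/5),z))
E
```

```text
[ 549.26351549 -274.03950031]
[ 549.03341246 -347.2265576 ]
[ 546.22976744 -273.29450324]
[ 559.62775378 -332.98281314]
90 [ 568.22202449 -290.08291927] [ 577.92382822 -258.72189448] [ 602.97793361 -178.05963585]
110 [ 558.9141215  -281.97271767] [ 563.49235492 -264.72324567] [ 579.70035943 -216.51064575]
130 [ 549.60621852 -273.86251607] [ 549.06088163 -270.72459687] [ 556.42278524 -254.96165565]
150 [ 540.29831553 -265.75231447] [ 534.62940833 -276.72594807] [ 533.14521106 -293.41266555]
```

Call:
{"name": "move_arm", "arguments": {"commands": [[[-0.04, 0.12, -3], [0, 0, 0], 0.55], [[0, 0, -3], [0, 0, 0], 0.55], [[0, 0, -2], [0, 0, 0], 0.55], [[0, 0, -1.2], [0, 0, 0], 0.55], [[0, 0, -0.4], [0, 0, 0], 0.55], [[0, 0, 0], [0, 0, 0], 0.55], [[0, 0, 0], [0, 0, 0], 0.45], [[0, 0, 0], [0, 0, 0], 0.35], [[0, 0, 0], [0, 0, 0], 0.28], [[0, 0, 0], [0, 0, 0], 0.2]]}}

```text
t: 11.0
eef_pos: [453.9, -246.6, 126.1]
tcp_rot: [3.141, 0.001, 1.892]
ft_force: [-0.2, -0.1, -0.6]
opening: 0.274
grip_force: 25.2
```

Call:
{"name": "move_arm", "arguments": {"commands": [[[0, 0, 0], [0, 0, 0], 0.1], [[0, 0, 0], [0, 0, 0], 0.1], [[0, 0, 0], [0, 0, 0], 0.1], [[0, 0, 0], [0, 0, 0], 0.1]]}}

```text
t: 11.4
eef_pos: [453.9, -246.6, 126.0]
tcp_rot: [3.141, 0.0, 1.892]
ft_force: [-0.7, 0.9, 6.1]
opening: 0.273
grip_force: 30.0
```

Call:
{"name": "move_arm", "arguments": {"commands": [[[0, 0, 0.5], [0, 0, 0], 0.1], [[0, 0, 1], [0, 0, 0], 0.1], [[0, 0, 1.5], [0, 0, 0], 0.1], [[0, 0, 1.5], [0, 0, 0], 0.1], [[0, 0, 1.5], [0, 0, 0], 0.1], [[0, 0, 1.5], [0, 0, 0], 0.1], [[0, 0, 1.5], [0, 0, 0], 0.1], [[0, 0, 1], [0, 0, 0], 0.1], [[0, 0, 1], [0, 0, 0], 0.1], [[0, 0, 1], [0, 0, 0], 0.1]]}}

```text
t: 12.4
eef_pos: [453.6, -246.4, 246.3]
tcp_rot: [-3.142, -0.0, 1.892]
ft_force: [0.3, -0.3, -1.5]
opening: 0.276
grip_force: 30.0
```

Call:
{"name": "move_arm", "arguments": {"commands": [[[0, 0, 0], [0, 0, 0], 0.1], [[0, 0, 0], [0, 0, 0], 0.1], [[0, 0, 0], [0, 0, 0], 0.1], [[0, 0, 0], [0, 0, 0], 0.1]]}}

```text
t: 12.8
eef_pos: [453.6, -246.4, 245.1]
tcp_rot: [-3.141, -0.001, 1.892]
ft_force: [0.3, 0.3, -1.4]
opening: 0.273
grip_force: 30.0
```

```bash
python3 - <<'E'
from h import *
s=state();print(s["eef_pos"],s["tcp_rot"],s["ft_force"])
for n in("scene","side","wrist"): cv2.imwrite(f"pics/l_{n}.png",read_camera(n))
p=s["eef_pos"]; T=p-[0,0,111]
for n in("scene","side","wrist"):
  i=camera_info(n);print(n,proj(i,T),proj(i,T+[0,0,85]),proj(i,T+[0,0,185]))
def crop(n,c,w,h,sc):
  im=cv2.imread(f"pics/l_{n}.png");x,y=int(c[0]-w/2),int(c[1]-h/2);x=max(x,0);y=max(y,0);print(n,x,y,sc);return cv2.resize(im[y:y+h,x:x+w],(w*sc,h*sc),interpolation=cv2.INTER_CUBIC)
a=crop("scene",proj(camera_info("scene"),T+[0,0,50]),44,100,6)
b=crop("side",proj(camera_info("side"),T+[0,0,50]),44,100,6)
c=crop("wrist",proj(camera_info("wrist"),T+[0,0,40]),44,100,6)
cv2.imwrite("pics/l.png",np.hstack([a,b,c]))
E
```

```text
[ 453.62602514 -246.35787068  245.14739893] [-3.14110394e+00 -7.71640628e-04  1.89228447e+00] [ 0.25962405  0.31013803 -1.41745487]
scene [371.29867527 295.80441588] [374.81784422 272.16882126] [379.51968295 240.41888307]
side [311.86217566 265.03037755] [312.46510542 226.84709918] [313.25192002 178.40680425]
wrist [313.91414528 234.66078355] [314.07173654 283.07059087] [314.53118211 424.67961369]
scene 351 232 6
side 290 192 6
wrist 291 203 6
```

View pics/l.png

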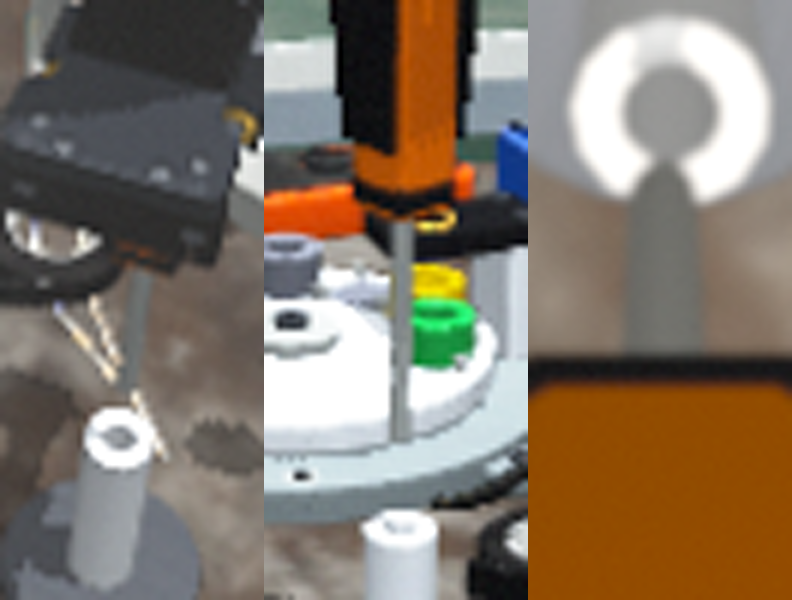

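All three views show the stem hanging straight below the handle, with the tip at scene (371.8,296.7), side (312.8,265.3) and wrist (313.7,232). From here I work numerically: tip offset from the TCP, and the guide rim by colour.

```bash
python3 - <<'E'
from h import *
s=camera_info("scene");f=camera_info("side");w=camera_info("wrist")
e=state()["eef_pos"];z=e[2]-111
print("tip-TCP",*(np.round(onz(c,p,z)-e[:2],1) for c,p in [(s,(371.8,296.7)),(f,(312.8,265.3)),(w,(313.7,231.7))]))
# vertical: stem top/bottom in side
print("stem side top/bot",onz(f,(290+137/6,192+225/6),z+82))
for n,c,(x0,y0,x1,y1) in [("scene",s,(294,195,322,218)),("side",f,(306,222,330,236))]:
  for pic in ("0",):
    im=cv2.imread(f"pics/{n}{pic}.png")[y0:y1,x0:x1];h=cv2.cvtColor(im,cv2.COLOR_BGR2HSV)
    m=(h[...,0]>12)&(h[...,0]<35)&(h[...,1]>70)&(h[...,2]>60)
    ys,xs=np.nonzero(m);g=(xs.min()+xs.max())/2+x0,(ys.min()+ys.max())/2+y0
    print(n,m.sum(),xs.min()+x0,xs.max()+x0,ys.min()+y0,ys.max()+y0,onz(c,g,89.6).round(1))
    for r in m: print("".join(".#"[int(q)] for q in r))
E
```

```text
tip-TCP [-1.5 -2.2] [ 1.  -2.3] [-0.9  2.1]
stem side top/bot [ 451.02422319 -253.94483448]
scene 49 302 312 202 209 [612.8  64.7]
............................
............................
............................
............................
............................
............................
............................
..........######............
.........#########..........
........###....###..........
........##......###.........
........##......###.........
........###....###..........
.........##...####..........
..........######............
............................
............................
............................
............................
............................
............................
............................
............................
side 67 306 321 222 235 [601.8  66.6]
...#########............
####....................
........................
........................
..........####..........
.......#########........
......###....###........
.......#########........
........#######.........
........................
........................
........................
....#######.............
.############...........
```

```bash
python3 - <<'E'
from h import *
s=camera_info("scene");f=camera_info("side")
print(onz(s,(359,250),0),onz(s,(371,88),500),onz(f,(350,172),250))
a=cv2.imread("pics/scene0.png")
E
```

```text
[638.76883302 -92.33020793] [629.76809331 -87.15831309] [703.52403888  49.38949779]
```

Call:
{"name": "move_arm", "arguments": {"commands": [[[0, 3, 0], [0, 0, 0], 0.1], [[0, 4, 0], [0, 0, 0], 0.1], [[0, 4, 0], [0, 0, 0], 0.1], [[0, 4, 0], [0, 0, 0], 0.1], [[0, 4, 0], [0, 0, 0], 0.1], [[0, 4, 0], [0, 0, 0], 0.1], [[0, 4, 0], [0, 0, 0], 0.1], [[0, 3, 0], [0, 0, 0], 0.1], [[0, 1.26, 0], [0, 0, 0], 0.1], [[0, 0, 0], [0, 0, 0], 0.1]]}}

```text
t: 13.95
eef_pos: [453.7, 67.1, 245.6]
tcp_rot: [3.142, -0.0, 1.895]
ft_force: [0.5, -0.7, -1.3]
opening: 0.273
grip_force: 30.0
```

Call:
{"name": "move_arm", "arguments": {"commands": [[[2, 0, 0], [0, 0, 0], 0.1], [[3, 0, 0], [0, 0, 0], 0.1], [[3, 0, 0], [0, 0, 0], 0.1], [[3, 0, 0], [0, 0, 0], 0.1], [[3, 0, 0], [0, 0, 0], 0.1], [[1.5, -0.05, 0], [0, 0, 0], 0.1], [[0.4, 0, 0], [0, 0, 0], 0.1], [[0, 0, -1.5], [0, 0, 0], 0.1], [[0, 0, -0.5], [0, 0, 0], 0.1], [[0, 0, 0], [0, 0, 0], 0.1]]}}

```text
t: 14.95
eef_pos: [612.0, 65.0, 225.1]
tcp_rot: [-3.14, -0.0, 1.892]
ft_force: [-0.4, -0.1, 0.3]
opening: 0.273
grip_force: 30.0
```

Call:
{"name": "move_arm", "arguments": {"commands": [[[0, 0, 0], [0, 0, 0], 0.1], [[0, 0, 0], [0, 0, 0], 0.1], [[0, 0, 0], [0, 0, 0], 0.1]]}}

```text
t: 15.25
eef_pos: [612.8, 65.6, 226.2]
tcp_rot: [3.141, 0.0, 1.892]
ft_force: [-0.1, 0.5, -1.4]
opening: 0.268
grip_force: 30.0
```

```bash
python3 - <<'E'
from h import *
s=state();e=s["eef_pos"];print(e,s["tcp_rot"],s["ft_force"])
for n in("scene","side","wrist"):
  i=camera_info(n);im=read_camera(n);cv2.imwrite(f"pics/g_{n}.png",im)
  T=e-[0,0,111];t=proj(i,T);g=proj(i,(612.4,65,89.6));print(n,"tip",t.round(1),"guide",g.round(1))
  if n!="wrist":
    h=cv2.cvtColor(im,cv2.COLOR_BGR2GRAY);x0=int(t[0])-14
    for y in range(int(t[1])-14,int(g[1])+9): print(y,x0," ".join("%3d"%v for v in h[y,x0:x0+28]))
E
```

```text
[612.80713975  65.64329559 226.23396176] [3.14072219e+00 2.81493007e-04 1.89237996e+00] [-0.09390913  0.46801611 -1.40210837]
scene tip [306.6 198.4] guide [306.8 205.5]
184 292  93  92  93  97  98  97  97 100 103 106 103 106 110 104 105 105 108 124 126 117 115 114  99  97  96  88  86  77
185 292  95  94  95  94  94  93  95  99 105 107 105 102 105 106 105 106 105 120 124 118 111 108 110 118 109 107  96  92
186 292  95  98  98  98  94  93  98 100  99 101  98  98 101 100 105 107 101 109 113 112 114 110 109 115 125 137 122 112
187 292  95  99  99  98  94  94  95  97  96  94  93  94  98  99 105 106  99 104 112 114 112 111 112 119 125 134 139 140
188 292  93  97  95  95  94  93  96  96  96  94  93  94  96  93 103 107  98  99 107 109 109 112 117 123 127 125 128 127
189 292  94  95  94  92  94  95  99 101 100  97  94  95  94  96 104 106  97  93  96  98 100 103 109 118 118 113 111 114
190 292  94  94  94  96  94  95  98 101 101  96  95  96  96  96 104 107  97  94  95  97  99  98 102 105 106 103 107 111
191 292  97  96  97  96  97  98  98  98  95  95  95  97  97  97 105 107  99  95  99  99  9
[... 5896 characters left out ...]
  29  31  29  26  24  26  23  22  23  20  23  18  22  15
232 303 173 173 171 166 140  68  18  18  22  27  26  21  22  24  25  23  22  23  21  25  18  21  21  24  24  21  21  19
233 303 174 173 174 174 168 142  66  19  19  19  16  22  20  21  19  23  20  20  22  21  21  21  23  23  20  18  27  68
234 303 166 167 166 166 171 167 139  65  21  16  19  18  21  18  21  21  23  21  24  27  42  59  76  85 119 142 144 154
235 303 165 166 164 169 170 168 165 143  94  20  19  27  44  48  59  68  80  81  94  91  83  98 148 150 158 161 156 179
236 303 156 154 150 145 143 154 155 148 128 115 155 179 206 181 186 197 170 162 121  99  98 122 157 160 160 159 160 180
wrist tip [313.9 234.9] guide [313.1 225.7]
```

```bash
python3 - <<'E'
from h import *
from scipy.optimize import least_squares
s=camera_info("scene");f=camera_info("side");w=camera_info("wrist");e=state()["eef_pos"];z=e[2]-111
a=onz(s,(307.0,198.2),z);b=onz(s,(306.8,205.4),89.6);print("scene",a,b,a-b)
a=onz(f,(318.05,219.7),z);b=onz(f,(317.0,228),89.6);print("side",a,b,a-b)
# columns only
def col(pts,z): return least_squares(lambda p:[proj(s,(*p,z))[0]-pts[0],proj(f,(*p,z))[0]-pts[1]],[612,65]).x
t=col((307.0,318.05),z);g=col((306.8,317.0),89.6);print("columns",t,g,t-g)
im=cv2.imread("pics/g_wrist.png");h=cv2.cvtColor(im,cv2.COLOR_BGR2HSV)
m=(h[...,0]>12)&(h[...,0]<35)&(h[...,1]>90)&(h[...,2]>60)
x0,y0,x1,y1=270,190,360,275
for y in range(y0,y1,2): print(y,"".join(".#"[int(q)] for q in m[y,x0:x1]))
g=cv2.cvtColor(im,cv2.COLOR_BGR2GRAY)
for y in range(224,250,3): print(y,g[y,296:334])
E
```

```text
scene [614.23185073  65.59939062] [612.72634808  65.33318697] [1.50550265 0.26620364]
side [615.11020998  65.46201674] [612.86046884  66.60647193] [ 2.24974114 -1.14445518]
columns [615.76290057  66.84917356] [611.97946989  64.72324762] [3.78343068 2.12592595]
190 .................................................#######..................................
192 ......................................................####................................
194 ..........................................................................................
196 ..........................................................................................
198 ..........................................................................................
200 ..........................................................................................
202 ..........................................................................................
204 ..........................................................................................
206 .....................................#############.........................
[... 3868 characters left out ...]
 61  63
  61  61]
236 [ 62  65  62  60  64  73  95 123 148 164 169 154 113  80  74  73  76  78
  77  78  77  83 114 150 169 166 147 122  97  73  61  62  62  61  62  63
  61  63]
239 [63 63 61 62 62 62 62 60 62 64 67 68 71 72 74 75 78 78 78 77 77 77 74 72
 67 62 62 60 61 63 60 62 62 60 61 62 61 60]
242 [61 62 60 60 62 63 61 61 62 63 63 68 72 74 74 76 77 79 78 77 78 76 74 69
 65 63 60 61 61 63 62 59 60 62 60 60 62 58]
245 [68 62 59 62 60 61 61 61 61 63 63 68 70 73 74 77 77 77 80 78 78 77 73 70
 64 62 60 61 61 59 60 60 61 59 62 61 59 61]
248 [145 142 136 127 118 106  90  74  65  65  65  67  70  73  76  76  79  79
  78  78  80  77  75  69  64  59  60  60  59  58  59  60  60  60  59  60
  59  60]
```

```bash
cat > wfit.py <<'E'
from h import *
from scipy.optimize import least_squares
def rim(im,w,e,roi=(285,198,345,245),r0=10.5):
    x0,y0,x1,y1=roi
    return None
E
python3 - <<'E'
from h import *
from scipy.optimize import least_squares
w=camera_info("wrist");e=state()["eef_pos"];z=e[2]-111
im=cv2.imread("pics/g_wrist.png");g=cv2.cvtColor(im,cv2.COLOR_BGR2GRAY)
print("col profile",[(y,int(g[y,310:317].mean())) for y in range(198,246)])
print("row222",g[222,288:338])
# outer rim: black arm (~62) -> rim edge, scan inward from outside
c=np.array([313.3,222.5]);E=[]
for a in np.radians(np.arange(100,441,8)):
    if 50<np.degrees(a)%360<130: continue
    rr=np.arange(26,10,-.25);v=[cv2.getRectSubPix(g,(1,1),tuple(c+r*np.array([np.cos(a),np.sin(a)*.93])))[0,0] for r in rr]
    k=next((j for j,q in enumerate(v) if q>112),None)
    if k: E.append(c+rr[k]*np.array([np.cos(a),np.sin(a)*.93]))
E=np.array(E)
W=np.array([onz(w,p,89.6) for p in E])
r=least_squares(lambda p:np.hypot(*(W-p[:2]).T)-p[2],[612,65,10],loss="soft_l1");print("rim",r.x,np.abs(r.fun).max())
# stem disc: predict top edge row and center column for candidate tip xy
def edge(p): return min((proj(w,(p[0]+4*np.cos(t),p[1]+4*np.sin(t),z)) for t in np.linspace(0,6.28,73)),key=lambda q:q[1])
for row in (230.5,231.5,232.5):
    t=least_squares(lambda p:[edge(p)[1]-row,proj(w,(*p,z))[0]-313.1],[612,65],diff_step=1e-4).x;print(row,"tip",t,t-r.x[:2])
E
```

```text
col profile [(198, 28), (199, 27), (200, 27), (201, 27), (202, 28), (203, 27), (204, 30), (205, 53), (206, 93), (207, 123), (208, 131), (209, 114), (210, 87), (211, 80), (212, 91), (213, 97), (214, 97), (215, 97), (216, 97), (217, 97), (218, 97), (219, 95), (220, 93), (221, 93), (222, 93), (223, 100), (224, 119), (225, 141), (226, 152), (227, 154), (228, 147), (229, 127), (230, 94), (231, 74), (232, 73), (233, 76), (234, 76), (235, 75), (236, 76), (237, 76), (238, 76), (239, 76), (240, 76), (241, 76), (242, 77), (243, 77), (244, 76), (245, 77)]
row222 [ 64  62  64  63  63  62  67  93 138 169 175 157 112  81 107 135 142 132
 118 108 100  98  94  94  95  93  93  93  94  96  98 105 114 127 134 126
  97  73 110 153 172 165 134  90  65  63  64  64  65  64]
rim [611.71840312  66.71116626  12.8578283 ] 0.4212086450570389
230.5 tip [612.52446399  64.68273472] [ 0.80606087 -2.02843154]
231.5 tip [612.75469827  63.99326444] [ 1.03629516 -2.71790181]
232.5 tip [612.98527106  63.3027805 ] [ 1.26686795 -3.40838576]
```

Call:
{"name": "move_arm", "arguments": {"commands": [[[-0.06, 0.15, 0], [0, 0, 0], 0.1], [[0, 0, -0.8], [0, 0, 0], 0.1], [[0, 0, -0.8], [0, 0, 0], 0.1], [[0, 0, 0], [0, 0, 0], 0.1], [[0, 0, 0], [0, 0, 0], 0.1], [[0, 0, 0], [0, 0, 0], 0.1]]}}

```text
t: 16.0
eef_pos: [612.3, 67.1, 209.7]
tcp_rot: [3.141, 0.0, 1.892]
ft_force: [-0.7, -0.1, -0.9]
opening: 0.271
grip_force: 30.0
```

```bash
cat > wf.py <<'E'
from h import *
from scipy.optimize import least_squares
w=camera_info("wrist");e=state()["eef_pos"];z=e[2]-111
im=read_camera("wrist");g=cv2.cvtColor(im,cv2.COLOR_BGR2GRAY)
print(e,state()["ft_force"],"tipz",z)
c=proj(w,(611.7,66.7,89.6));E=[];s=421.3/np.linalg.norm(np.array(w["cam_to_world"])[:3,3]-[611.7,66.7,89.6])*12.86
for a in np.radians(np.arange(0,360,8)):
    if 45<np.degrees(a)<135: continue
    d=np.array([np.cos(a),np.sin(a)*.93]);rr=np.arange(s*1.4,s*.6,-.25)
    v=[cv2.getRectSubPix(g,(1,1),tuple(c+r*d))[0,0] for r in rr]
    k=next((j for j,q in enumerate(v) if q>112),None)
    if k: E.append(c+rr[k]*d)
W=np.array([onz(w,p,89.6) for p in E])
r=least_squares(lambda p:np.hypot(*(W-p[:2]).T)-p[2],[612,65,12],loss="soft_l1").x;print("rim",r,proj(w,(*r[:2],89.6)),"pred tip",proj(w,(*e[:2],z)))
x=int(c[0]);print("col",[(y,int(g[y,x-3:x+4].mean())) for y in range(int(c[1]-s*.6),int(c[1]+s*2))])
for y in (int(c[1]+s*.6),int(c[1]+s*1.2),int(c[1]+s*1.6)): print("row",y,x-16,g[y,x-16:x+17])
E
python3 wf.py
```

```text
[612.2748607   67.11683056 209.73306232] [-0.73090925 -0.51400716 -0.52189651] tipz 98.733062323794
rim [611.74378353  66.72395226  12.75744383] [313.03556951 231.42026968] pred tip [313.92540063 234.82311496]
col [(220, 94), (221, 96), (222, 96), (223, 96), (224, 96), (225, 96), (226, 94), (227, 93), (228, 93), (229, 90), (230, 86), (231, 81), (232, 79), (233, 78), (234, 77), (235, 76), (236, 76), (237, 75), (238, 75), (239, 75), (240, 76), (241, 75), (242, 76), (243, 76), (244, 76), (245, 76), (246, 76), (247, 76), (248, 76), (249, 76), (250, 77), (251, 77), (252, 77), (253, 77), (254, 77), (255, 77), (256, 77), (257, 76), (258, 77), (259, 77), (260, 74), (261, 61), (262, 36), (263, 15), (264, 13), (265, 14), (266, 27)]
row 242 296 [ 60  61  71  99 136 164 178 179 168 149 123  99  79  72  75  75  77  78
  78  79  76  76  80  95 116 137 155 172 178 167 142 107  75]
row 252 296 [60 60 61 60 61 61 60 61 61 61 63 69 72 75 76 77 77 78 77 79 77 78 75 72
 65 62 61 61 60 59 60 59 59]
row 259 296 [152 152 152 150 149 144 133 123 126 131 114  87  73  73  77  77  79  79
  80  79  80  76  76  71  65  62  58  59  59  60  58  59  56]
```

```bash
python3 - <<'E'
from h import *
from scipy.optimize import least_squares
w=camera_info("wrist");e=state()["eef_pos"]
for dz in(-2,0,2):
  z=e[2]-111+dz
  def edge(p): return min(proj(w,(p[0]+4*np.cos(t),p[1]+4*np.sin(t),z))[1] for t in np.linspace(0,6.28,73))
  for row in (229.5,230.3):
    t=least_squares(lambda p:[edge(p)-row,proj(w,(*p,z))[0]-313.2],[612,65],diff_step=1e-4).x;print(dz,row,t,t-[611.73,66.72])
# scene/side check of the visible stem above the arm
for n,rows,c0 in (("scene",range(190,208),292),("side",range(207,230),303)):
  h=cv2.cvtColor(read_camera(n),cv2.COLOR_BGR2GRAY)
  for y in rows: print(y,c0+6,h[y,c0+6:c0+24])
E
```

```text
-2 229.5 [612.04707689  66.29678566] [ 0.31707689 -0.42321434]
-2 230.3 [612.23220393  65.7422713 ] [ 0.50220393 -0.9777287 ]
0 229.5 [611.8640795   66.84536761] [0.1340795  0.12536761]
0 230.3 [612.04790313  66.29475735] [ 0.31790313 -0.42524265]
2 229.5 [611.6810821   67.39394956] [-0.0489179   0.67394956]
2 230.3 [611.86360233  66.8472434 ] [0.13360233 0.1272434 ]
190 298 [101 102  99  95  96  95  95 104 108 105  97  96  96  98  99  99 100 106]
191 298 [ 99  97  96  95  95  97  97 103 109 103  97  97  98 100  96  83  84  91]
192 298 [102  97  96  96  96  95  96 103 108 104  99  97 101  97  84  66  65  68]
193 298 [ 96  99 100  96  94  96  98 104 109 106 102 100  96  82  88  78  86  75]
194 298 [ 96  99  99 100  99  97  98 105 109 105  98  94  80  59  88  82  90  77]
195 298 [ 97 100 105 104 100  98  99 105 109 104  88  62  57  57  55  68  74  62]
196 298 [ 99 101 103 102 100 101 100 106 109 107  74  55  56  59  57  59  57  58]
197 298 [ 96 100 101 103 100 102  98 106 108 107  73  56  58  60  58  59  57  56]
198 298 [ 97  99 102 101 101  97  90 101 109 108  74  54  58  60  58  59  
[... 1913 characters left out ...]
2  75  71  87 129 155 137 141 118 138 145 148 147 135 109 132]
222 309 [170 165 166 157 150 146 148 150 146 149 125 124 126 125 118 120 115 134]
223 309 [149 147 140 135 127 122 127 132 145 143 114 111 112 112 105 112 120 132]
224 309 [117 118 114 113 113 112 113 126 146 141 112 109 108 106 103  92  98  89]
225 309 [108 108 111 113 110 109 105  97 100  84  73  63  61  56  52  46  52  45]
226 309 [88 80 73 64 64 53 55 71 84 51 43 28 30 34 33 37 39 37]
227 309 [ 40  34  32  37 101 151  71  75  83  77 101 125 129  35  36  35  40  36]
228 309 [ 25  22  24  48 103 110  35  36  39  39  51 134 190  32  34  38  38  36]
229 309 [ 20  24  26  40  76 118 156 212 217 183 201 173 108  35  36  36  34  37]
```

Call:
{"name": "move_arm", "arguments": {"commands": [[[0, 0, -0.5], [0, 0, 0], 0.1], [[0, 0, -0.5], [0, 0, 0], 0.1], [[0, 0, -0.5], [0, 0, 0], 0.1], [[0, 0, -0.5], [0, 0, 0], 0.1], [[0, 0, -0.5], [0, 0, 0], 0.1], [[0, 0, -0.3], [0, 0, 0], 0.1], [[0, 0, 0], [0, 0, 0], 0.1], [[0, 0, 0], [0, 0, 0], 0.1], [[0, 0, 0], [0, 0, 0], 0.1], [[0, 0, 0], [0, 0, 0], 0.1]]}}

```text
t: 17.15
eef_pos: [612.2, 67.1, 181.9]
tcp_rot: [3.141, 0.0, 1.892]
ft_force: [0.5, 0.1, -0.9]
opening: 0.273
grip_force: 30.0
```

```bash
python3 - <<'E'
from h import *
w=camera_info("wrist");e=state()["eef_pos"];im=read_camera("wrist");cv2.imwrite("pics/in_w.png",im);g=cv2.cvtColor(im,cv2.COLOR_BGR2GRAY);h=cv2.cvtColor(im,cv2.COLOR_BGR2HSV)
print(e,state()["ft_force"]);c=proj(w,(611.73,66.72,89.6));print("rim pred",c,"axis at rim",proj(w,(*e[:2],89.6)))
m=(h[...,0]>12)&(h[...,0]<35)&(h[...,1]>90)&(h[...,2]>60)
x0=int(c[0])-34
for y in range(int(c[1])-26,int(c[1])+28,2): print(y,x0,"".join("#" if m[y,x] else "-+o"[min(2,int(g[y,x])//45)] for x in range(x0,x0+68)))
n="scene";b=cv2.cvtColor(read_camera(n),cv2.COLOR_BGR2GRAY)
for y in range(198,210): print(y,298,b[y,298:316])
E
```

```text
[612.24706037  67.14077848 181.90148613] [-0.13671958 -0.00957823 -0.61557005]
rim pred [312.98535462 243.39803396] axis at rim [313.93438926 243.05741732]
217 278 ooooo+--------------------------------------------------------------
219 278 oooo+---------------------------------------------------------------
221 278 ooo+----------------------------------------------------------------
223 278 ooo+--------------------------+#########+---------------------------
225 278 oo+----------------------#####################----------------------
227 278 o+--------------------###########################-------------------
229 278 +-------------------###########+++++++++###########-----------------
231 278 +-----------------+########+++++++++++++++++#########---------------
233 278 -----------------############o+++++++++++o############--------------
235 278 ----------------+#############+++++++++++##############-------------
237 278 ----------------##############+++++++++++##############+------------
239 278 ---------------###############+++++++++++###############------------
241 278 ------------
[... 1418 characters left out ...]
 93 112 108  72  46  54  59  60  60  58  60]
202 298 [100  97  77  57  51  52  71 100 112 106 130 119  75  54  59  59  60  59]
203 298 [ 68  57  52  51  53 103 104 105 109 106 162 159 147 102  56  58  60  61]
204 298 [ 56  54  53  50  88 134 100  91 112 107  69  72 171 142  69  57  61  60]
205 298 [ 52  53  55  49 137 104  42  91 111 108  74  43  83 149 114  57  61  59]
206 298 [ 55  54  53  49 162 125  42  88 110 111  77  42 117 174 122  55  62  60]
207 298 [ 54  57  55  50 135 142 106  87  98 111  83 109 176 131  61  60  63  61]
208 298 [ 55  54  54  53  56 133 140 120 175 203 150 151 147  94  60  61  61  60]
209 298 [ 54  55  57  56  52  53  78 112 208 232 177  91  61  59  63  61  57  52]
```

Call:
{"name": "move_arm", "arguments": {"commands": [[[0, 0, -0.3], [0, 0, 0], 0.1], [[0, 0, -0.4], [0, 0, 0], 0.1], [[0, 0, -0.4], [0, 0, 0], 0.1], [[0, 0, -0.4], [0, 0, 0], 0.1], [[0, 0, -0.4], [0, 0, 0], 0.1], [[0, 0, -0.3], [0, 0, 0], 0.1], [[0, 0, -0.2], [0, 0, 0], 0.1], [[0, 0, 0], [0, 0, 0], 0.1], [[0, 0, 0], [0, 0, 0], 0.1], [[0, 0, 0], [0, 0, 0], 0.1]]}}

```text
t: 18.25
eef_pos: [612.2, 67.1, 157.8]
tcp_rot: [3.141, 0.0, 1.892]
ft_force: [0.1, 0.2, 0.3]
opening: 0.274
grip_force: 30.0
```

```bash
python3 - <<'E'
from h import *
s=state();e=s["eef_pos"];print(e,s["tcp_rot"],s["ft_force"],s["moment"])
f=camera_info("side");im=read_camera("side");h=cv2.cvtColor(im,cv2.COLOR_BGR2HSV);g=cv2.cvtColor(im,cv2.COLOR_BGR2GRAY)
print("tip",proj(f,(612.2,66.7,47)),"core top",proj(f,(611.7,66.7,58)),"core foot",proj(f,(611.7,66.7,36)))
m=(h[...,0]>20)&(h[...,0]<35)&(h[...,1]>130)&(h[...,2]>60)
for y in range(224,262): print(y,300,"".join("#" if m[y,x] else "-+o"[min(2,int(g[y,x])//60)] for x in range(300,336)))
E
```

```text
[612.24297227  67.13063548 157.842254  ] [3.14121382e+00 8.75861815e-05 1.89222109e+00] [0.05422219 0.18702848 0.25006882] [-0.08500072  0.06333165  0.02299975]
tip [316.50607234 241.76979189] core top [316.41960749 238.2754437 ] core foot [316.28197922 245.29001813]
224 300 ooooooooo+++++++ooo++++++++++++-----
225 300 oo++++++++++++++oo++++--------------
226 300 ++++++++++++++-++o+-----------------
227 300 +++++++------+o+oo++++----------+++-
228 300 +++++++------##++o+-##--------------
229 300 +++++++------++##oo##+--------------
230 300 +++++++--------+##+++---------------
231 300 +++oooo+----------------------------
232 300 oooooooo+---------------------------
233 300 ooooooooo+--------------------+ooooo
234 300 oooooooooo+-------------++++oooooooo
235 300 ooooooooooo+-----++++++++ooooooooooo
236 300 oooooooooooo+###ooo##o++oooooooooooo
237 300 ooooooooo+o#####oo#####ooooooooooooo
238 300 ooooooooooo#####ooo#####oooooooooooo
239 300 oooooo+oooo#####oo######oooooooooooo
240 300 ooo+++++++o#############oooooooooooo
241 300 oo++++++ooo#####oooo####oooooooooooo
242 300 oooo+++++oo##o
[... 177 characters left out ...]
o+++oooooooo++ooooooooooo
247 300 oooooooooooo+++++++oo++++ooooooooooo
248 300 oooooooooooo+++++++++++++ooooooooooo
249 300 oooooooooooo+++++++++++++ooooooooooo
250 300 ooooooooooooo+++++++++++oooooooooooo
251 300 ooooooooooooo++++++++ooooooooooooooo
252 300 ooooooooooooo++++++++ooooooooooooooo
253 300 oooooooooooooooooooooooooooooooooooo
254 300 oooooooooooooooooooooooooooooooooooo
255 300 oooooooooooooooooooooooooooooooooooo
256 300 oooooooooooooooooooooooooooooooooooo
257 300 oooooooooooooooooooooooooooooooooooo
258 300 oooooooooooooooooooooooooooooooooooo
259 300 oooooooooooooooooooooooooooooooooooo
260 300 oooooooooooooooooooooooooooooooooooo
261 300 oooooooooooooooooooooooooooooooooooo
```

The side image shows the stem entering the yellow core at column 317, in the middle of the core (columns 311 to 323), and the force readings are near zero. I hand it in.

```bash
python3 -c "
from cell import *
print(env.job_done())"
```

```text
the job is handed in; nothing more can be done
None
```

The job is handed in: the yellow core is indexed under the guide with the plunger home, and the gripper holds the probe upright, its tip about half-way down the bore; forces read near zero, but no verdict came back.

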